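# Lay out the rooftop ledge for making ruti

### The arm

A 6-joint arm with a two-finger parallel gripper is mounted at the origin on the work surface. World frame = base frame: x ahead of the robot, y to its left, z up, the work surface at z = 0. Lengths are in m, angles in rad, forces in N, time in s.
With the tool pointing down it reaches from about 0.3 to 0.775 m from the base axis. Payload 14.6 kg.
Tool frame: the origin (TCP) lies between the finger pads; the fingertips stand 22 mm ahead of it and the grasp point (between the pads) lies 3 mm ahead of it; z points along the fingers, y is the direction in which the jaws open and shut (so a half turn about z gives the same grasp; the last joint's range is limited). The gripper opens to 85 mm and grips with 20 to 120 N. Pads are 22 mm wide; open, the fingers measure 114 mm over their backs; the gripper's body (76 mm by 85 mm) begins 54 mm behind the grasp point. The pads swing forward as they close: fully open they stand 13 mm farther back than shut.
Start: joints at [1.082, 0.3, 1.521, -0, 1.321, -0.067], TCP at [0.225, 0.502, 0.253] pointing down, gripper open.
Joint ranges: [-3.03, 3.03], [-0.79, 2.21], [0.23, 2.52], [-1.04, 4.18], [0, 3.07], [-2.55, 2.55]. Speed limits (rad/s): [2.22, 2.22, 2.57, 3.14, 3.14, 3.14].

### API

Orientations are given as a rotation vector (axis times angle).
In Python, from bench import r gives the robot as it stands.
- The arm moves only by the shell command python3 -m jog 'ROWS' [FORCE]. ROWS is a JSON object of lists of equal length, an entry for each row: "grip": the finger opening in cm, from 0 to 8.54; "dp": the shift along the tool's x, y, z in cm, a list of three; "twist": the turn about the tool's z in degrees. A call has exactly 8 rows; each row is the pose to reach, as a shift and turn from the pose measured when the call began, along the tool's axes at that moment; what a row does not reach only later rows make up. A row lasts 1/8 s, in which the tool goes at most 62.5 mm and 10.7 degrees, less where a joint would pass 70% of its speed; a pose out of reach is approached as far as the arm can. A call with a gripper value outside its range is refused whole. The fingers move at their own pace and stop on an object; FORCE is the grip in N (left out, the last holds). Time passes only in rows, so rows that repeat a pose let the fingers close, or fill a call up. It gives the time, the measured TCP pose, the force and the opening at its end, in the units of the state.
- r.sense(): the state, without advancing time (a new reading comes with each control period).
- r.capture(name): name is "side" or "top" or "wrist"; returns the picture (400x640x3 uint8, red, green, blue); there is no depth.
- r.camera_model(name): a dict with "fx", "fy", "cx", "cy" (pixels), "cam_to_world" (4x4, takes a point from camera to world coordinates). Camera axes: x right, y down, z forward; pixel columns grow to the right and rows downward; lengths in m; the calibration is good to about 2 mm. A picture is of the moment at which its call begins: read the wrist's pose just before it. camera_model takes no time and is no camera call; for the wrist camera it gives the pose at the moment of the call.
- r.close_job(): hands the job in, once; it reports no verdict.
Trained networks look in the newest picture that a camera, given by its name, has taken for a name from the list of things; names that differ only in an ending like _2 or _b are one class to them, and where a whole thing is asked for, a point or a joint stands for the part that bears it (a point fixed in the world has none). Each returns a list of dicts, best first, with "score" (0 to 1); they miss things now and then, are a little off and sometimes report something else, mostly with a low value. They report only what shows in the picture. A call takes as long as a camera call. They do not tell look-alikes from the thing itself.
- r.regions_of(query, camera): "region" (400x640 bool, what is visible of it) and "bbox" ([left, top, right, bottom] in pixels, round what is visible of it).
The state is a dict: "time_s": time; "joint_positions": joint angles; "joint_vel": joint speeds; "effort": joint torques, N m; "ee_pos": TCP position; "tcp_rot": TCP orientation; "force": force on the tool from outside, world axes, zero at the start; "ft_torque": the same for the moment, N m; "gripper_width": finger opening in m.
Only numpy, scipy, OpenCV 4.12 (cv2) and the standard library are available. Lean on these libraries where they do the work, as an engineer would, in place of code of your own. Each camera call takes 0.05 s, during which the arm holds its last target. There are 200 camera calls.

### The job

Set the ledge out for ruti-making: stand the small white bowl in the middle of the round cork mat in front of the tawa, and then cover it with the steel lid, centred on its rim. Stand the small steel cup upright in the middle of the shut tin's lid, and lay the plastic scoop the right way up along the middle of the wooden board between the tawa and the tin, open end away from the robot and handle towards it. Do not knock the steel tong, and never tip the bowl.

Things in the scene. Friction and masses are not known exactly. Their poses are not given: they have to be found in the camera images.
- bowl: Loose small white ceramic bowl, open on top, 42 mm high, outer diameter 66 mm at the rim (64 mm at 26 mm height, 58 mm at 14 mm height, 44 mm at the foot), wall 4 mm, about 160 g. Stands upright at the start. Origin: centre of its underside; z up through the mouth.
- lid: Loose round steel lid, a flat disc 76 mm in diameter and 4 mm thick with an upright dark round knob on its centre: knob 16 to 18 mm in diameter, from 4 to 24 mm above the underside; about 90 g. Flat below, no plug, so it rests on the bowl's rim. Lies knob up on the ledge at the start. Origin: centre of its underside; z up through the knob.
- cup: Loose small straight steel cup, open on top, 52 mm high, outer diameter 56 mm at the rim and 51 mm at the foot, wall 3 mm, about 90 g. (The other, tapered steel tumbler, 110 mm tall and 76 mm wide, is not this cup.) Stands upright at the start. Origin: centre of its underside; z up.
- scoop: Loose cream plastic scoop, 160 mm long, 60 g, lying level. Pan 60 (x) by 48 mm, side walls 28 mm high, low open lip at +x; origin: centre of the pan's underside. Straight handle from x = -30 to -130 mm, 16 mm wide, underside 14 and top 32 mm above the origin, with a foot at its end down to the ground. Hold it across the handle at x = -50 mm. x points from handle to open lip, z up.
- tawa: Fixed round black cast iron griddle, 210 mm in diameter, 14 mm high, with two small ear handles to +y and -y (250 mm over both). Stands left or right on the ledge. Origin: centre of its underside; -x is its front, towards the robot.
- tin: Fixed shut aluminium tin with a hinged lid, 130 mm (x) by 110 mm (y), flat top 70 mm above its origin. Stands on the other side from the tawa. Origin: centre of its underside; -x is its front with the clasp, towards the robot.
- mat: Fixed round cork mat, 92 mm in diameter, 6 mm thick, on the ledge in front of the tawa (on the robot's side). Origin: centre of its underside, so its top is at z = 6 mm.
- board: Fixed wooden board, 170 mm (x) by 70 mm (y), 10 mm thick, lying between the tawa and the tin. Its long axis is x, +x pointing away from the robot. Origin: centre of its underside, so its top is at z = 10 mm. A scoop lying in the middle of it has its origin at about x = +50 mm, y = 0 in the board's frame.
- tong: Loose steel tong, a bystander, 210 mm long, 60 mm wide at the tips and 16 mm high, lying to the far left of the ledge; to be left where it is. Origin: about the middle of its length, on the underside.
There are look-alikes about, which are no part of the job. Leave any orange or pink look-alike of the tin alone.

How it is judged:
By the outcome, as a careful person would: the job done as asked, in the order asked, and still so for the second after the job is handed in, with the robot touching nothing.
It also fails if it takes over 109 s, if anything falls off the work surface, if the arm or the gripper's body presses on something with over 40 N, if the wrist force passes 120 N, or if a joint passes its speed limit or range.

## Working session

There is one attempt and no reset: what is moved stays moved. The work goes in short steps, Python scripts to look and compute and a shell command to move; the robot and the scene stay as the last step left them, time stands still between calls to the robot, and variables do not carry over. Pictures are saved under pics/ and viewed, about 12 in all and at most 16, crops included, and the job is handed in when it is done.

```bash
ls; mkdir -p pics; cat > h.py <<'E'
import numpy as np, cv2
from scipy.spatial.transform import Rotation as R
from bench import r
def cap(n,f=None):
    m=r.camera_model(n); im=r.capture(n)
    if f: cv2.imwrite('pics/'+f,im[:,:,::-1])
    return im,m
def ray(m,u,v,z):
    T=np.array(m['cam_to_world']); d=T[:3,:3]@np.array([(u-m['cx'])/m['fx'],(v-m['cy'])/m['fy'],1]); o=T[:3,3]
    return o+d*(z-o[2])/d[2]
def proj(m,p):
    T=np.array(m['cam_to_world']); q=T[:3,:3].T@(np.array(p)-T[:3,3]); return m['fx']*q[0]/q[2]+m['cx'],m['fy']*q[1]/q[2]+m['cy']
def tool(target):
    s=r.sense(); Rm=R.from_rotvec(s['tcp_rot']).as_matrix()
    return np.round(100*Rm.T@(np.array(target)-s['ee_pos']),2)
E
python3 - <<'E'
from h import *
s=r.sense(); print(s['ee_pos'],s['tcp_rot'],R.from_rotvec(s['tcp_rot']).as_matrix().round(2))
for c in('top','side'):
    im,m=cap(c,c+'0.png'); print(c,np.array(m['cam_to_world']).round(3).tolist(),m['fx'])
    for q in ['bowl','lid','cup','scoop','tawa','tin','mat','board','tong']:
        for d in r.regions_of(q,c)[:3]:
            v,u=np.nonzero(d['region']); print(q,round(d['score'],2),d['bbox'],u.mean().round(1),v.mean().round(1),ray(m,u.mean(),v.mean(),0).round(3)[:2])
E
```

```text
pics
[0.22506219 0.50162125 0.25272148] [-6.57514559e-01 -3.07169787e+00  1.72182464e-03] [[-0.91  0.41 -0.  ]
 [ 0.41  0.91 -0.  ]
 [ 0.   -0.   -1.  ]]
top [[-0.012, -0.99, 0.14, 0.269], [-1.0, 0.012, 0.002, -0.002], [-0.004, -0.14, -0.99, 1.528], [0.0, 0.0, 0.0, 1.0]] 472.2764709739745
bowl 0.63 [386.1, 123.9, 430.5, 174.7] 408.5 150.0 [ 0.675 -0.316]
bowl 0.55 [307.7, 198.1, 325.5, 221.2] 317.4 208.6 [ 0.482 -0.011]
lid 0.8 [410.0, 191.5, 431.2, 215.0] 418.8 200.1 [ 0.506 -0.343]
cup 0.55 [344.2, 199.4, 362.4, 213.2] 352.6 207.5 [ 0.485 -0.126]
scoop 0.62 [267.9, 198.2, 293.7, 248.6] 280.2 218.6 [0.451 0.11 ]
tawa 0.67 [180.6, 134.6, 257.2, 197.1] 217.4 166.2 [0.628 0.318]
tin 0.76 [370.2, 230.0, 412.1, 280.1] 388.9 253.7 [ 0.333 -0.24 ]
tin 0.65 [447.1, 203.3, 499.3, 250.6] 472.3 226.3 [ 0.418 -0.513]
tin 0.59 [386.4, 127.3, 430.4, 172.7] 408.3 149.7 [ 0.676 -0.316]
mat 0.68 [208.1, 207.9, 234.7, 236.8] 219.4 220.2 [0.448 0.308]
board 0.82 [299.7, 135.0, 325.6, 180.0] 312.8 155.5 [0.661 0.002]
tong 0.53 [129.6, 186.5, 182.8, 244.1] 158.5 211.6 [0.479 0.508]
side [[0.971, -0.188,
[... 207 characters left out ...]
.8, 380.5, 331.4] 364.3 313.2 [ 0.505 -0.341]
cup 0.73 [317.2, 216.0, 338.6, 248.8] 329.9 233.4 [ 0.482 -0.102]
scoop 0.67 [271.0, 162.8, 323.8, 192.2] 299.7 175.6 [0.445 0.127]
tawa 0.93 [310.4, 101.2, 371.7, 151.7] 341.5 123.2 [0.63  0.331]
tin 0.65 [390.3, 241.8, 462.1, 309.3] 424.7 276.6 [ 0.677 -0.286]
tin 0.6 [301.9, 343.5, 389.2, 399.8] 345.6 378.0 [ 0.425 -0.469]
tin 0.59 [248.5, 250.9, 311.9, 315.2] 278.8 280.4 [ 0.327 -0.208]
mat 0.85 [275.7, 127.5, 303.1, 145.1] 289.0 135.6 [0.446 0.313]
board 0.86 [350.6, 173.6, 409.8, 206.8] 380.1 190.8 [0.66  0.008]
board 0.69 [316.6, 218.0, 338.7, 252.1] 329.6 233.1 [ 0.482 -0.101]
tong 0.59 [260.9, 78.4, 310.6, 116.8] 282.5 99.1 [0.458 0.515]
```

```bash
python3 - <<'E'
import cv2
a=cv2.imread('pics/top0.png')[110:290,110:520]; b=cv2.imread('pics/side0.png')[70:400,230:480]
cv2.imwrite('pics/top0c.png',cv2.resize(a,None,fx=1.9,fy=1.9,interpolation=cv2.INTER_CUBIC))
cv2.imwrite('pics/side0c.png',cv2.resize(b,None,fx=1.8,fy=1.8,interpolation=cv2.INTER_CUBIC))
E
```

```text
(no output)
```

View pics/top0c.png

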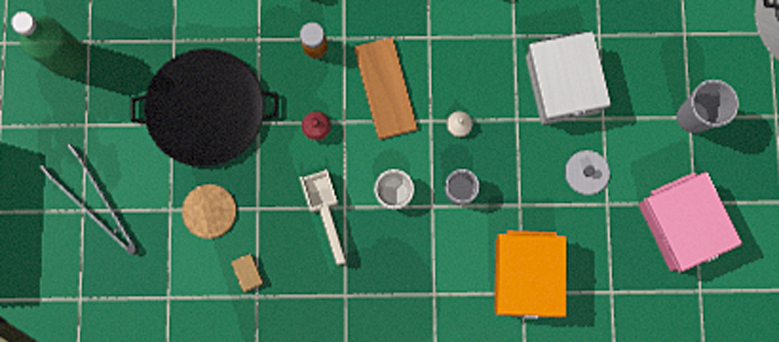

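View pics/side0c.png

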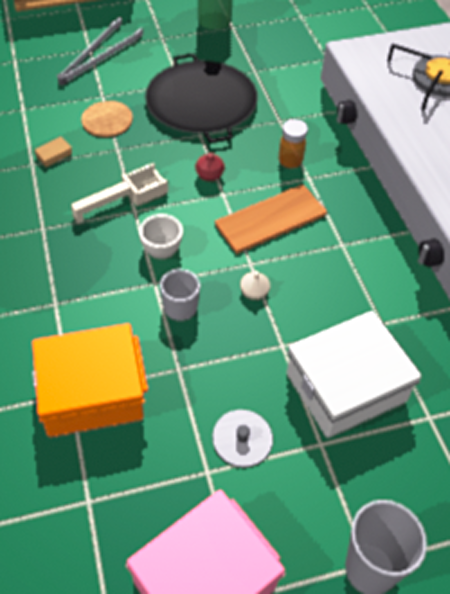

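Top picture shows (full-frame px): bowl white at (317,208). The steel cup is at (352,207), and the tall tumbler look-alike is at (485,164). Lid is at (419,200). The tin is white/aluminium at (408,150), with the orange (389,254) and pink (472,226) look-alikes. The mat is at (219,220), with a small cork block (241,255) that is not the mat. Board (313,155), scoop (280,218) with its pan away and handle towards the robot. The network's first bowl hit (408,150) is really the tin.

```bash
python3 - <<'E'
from h import *
H=dict(bowl=.03,lid=.003,cup=.035,scoop=.02,tawa=.014,tin=.05,mat=.006,board=.01)
near=dict(bowl=(317,208,319,200),tin=(408,150,425,277),board=(312,155,380,190))
for k,c in enumerate(('top','side')):
    im,m=cap(c)
    for q in H:
        D=r.regions_of(q,c)
        if q in near: D=[d for d in D if abs((d['bbox'][0]+d['bbox'][2])/2-near[q][2*k])<8 and d['bbox'][1]<near[q][2*k+1]<d['bbox'][3]]
        if not D: print(c,q,'none');continue
        v,u=np.nonzero(D[0]['region']); P=np.array([ray(m,a,b,H[q])[:2] for a,b in zip(u,v)],np.float32)
        b=cv2.minAreaRect(P); print(c,q,P.mean(0).round(4),'rect',np.round(b[0],3),np.round(b[1],3),round(b[2],1))
print(tool([.47,-.01,.2]),r.sense()['time_s'])
E
```

```text
top bowl [ 0.4766 -0.0086] rect [ 0.477 -0.008] [0.067 0.065] 89.3
top lid [ 0.5055 -0.3434] rect [ 0.506 -0.343] [0.073 0.071] 43.1
top cup [ 0.4806 -0.1234] rect [ 0.481 -0.123] [0.054 0.058] 88.8
top scoop [0.449  0.1082] rect [0.431 0.103] [0.156 0.046] 16.3
top tawa [0.6257 0.3161] rect [0.628 0.316] [0.203 0.206] 45.4
top tin [ 0.6617 -0.3049] rect [ 0.663 -0.304] [0.143 0.122] 10.3
top mat [0.4467 0.3057] rect [0.447 0.307] [0.088 0.088] 89.3
top board [0.6588 0.0021] rect [0.658 0.002] [0.167 0.068] 15.4
side bowl none
side lid [ 0.5053 -0.3427] rect [ 0.505 -0.341] [0.073 0.072] 75.8
side cup [ 0.4756 -0.1242] rect [ 0.475 -0.124] [0.088 0.057] 75.2
side scoop [0.4414 0.1074] rect [0.427 0.103] [0.169 0.077] 16.3
side tawa [ 0.6706 -0.2925] rect [ 0.672 -0.289] [0.165 0.141] 11.7
side tin [ 0.6575 -0.3101] rect [ 0.66  -0.308] [0.159 0.134] 9.8
side mat [0.4452 0.3075] rect [0.445 0.309] [0.087 0.092] 22.9
side board [0.6575 0.0008] rect [0.658 0.002] [0.172 0.077] 14.7
[-43.29 -36.67   5.33] 1.9
```

```bash
python3 -m jog '{"grip":[8.5,8.5,8.5,8.5,8.5,8.5,8.5,8.5],"dp":[[-5.5,-4.5,0.5],[-10,-8,1],[-15,-12,1.5],[-20,-16.5,2],[-25,-21,2.5],[-30,-25,3],[-35,-29.5,3],[-40,-33.5,3]],"twist":[8,16,24,32,40,48,56,66]}'
```

```text
time_s: 2.9
ee_pos: [0.4432, 0.051, 0.2236]
tcp_rot: [2.23, 2.212, 0.001]
force: [1.0, 0.9, 0.5]
gripper_width: 0.0852
```

```bash
python3 -m jog '{"grip":[8.5,8.5,8.5,8.5,8.5,8.5,8.5,8.5],"dp":[[-3,1.5,2],[-6,3.3,4],[-6,3.3,5],[-6,3.3,5],[-6,3.3,5],[-6,3.3,5],[-6,3.3,5],[-6,3.3,5]],"twist":[0,0,0,0,0,0,0,0]}'
cat >> h.py <<'E'
def circ(q,c,z,f=None,pick=None):
    "centre of the visible region's hull on plane z"
    im,m=cap(c,f)
    for d in r.regions_of(q,c)[:3]:
        b=d['bbox']; v,u=np.nonzero(d['region'])
        P=np.array([ray(m,a,e,z)[:2] for a,e in zip(u,v)],np.float32)
        k=cv2.minEnclosingCircle(P); rc=cv2.minAreaRect(P)
        print(q,c,round(d['score'],2),np.round(b),'circ',np.round(k[0],4),round(k[1],4),'rect',np.round(rc[0],4),np.round(rc[1],3),round(rc[2],1))
E
python3 - <<'E'
from h import *
circ('bowl','wrist',.042,'w1.png'); print(np.array(r.camera_model('wrist')['cam_to_world']).round(3).tolist(),r.sense()['ee_pos'])
E
```

```text
time_s: 3.9
ee_pos: [0.4758, -0.0092, 0.1738]
tcp_rot: [2.23, 2.212, 0.001]
force: [-1.1, -0.2, 0.0]
gripper_width: 0.0852
bowl wrist 0.73 [278. 162. 360. 237.] circ [ 0.4753 -0.0098] 0.0331 rect [ 0.4757 -0.0106] [0.065 0.064] 44.2
[[1.0, -0.008, -0.002, 0.476], [-0.008, -0.965, -0.261, 0.056], [0.0, 0.261, -0.965, 0.293], [0.0, 0.0, 0.0, 1.0]] [ 0.47575311 -0.00925958  0.17372914]
```

View pics/w1.png

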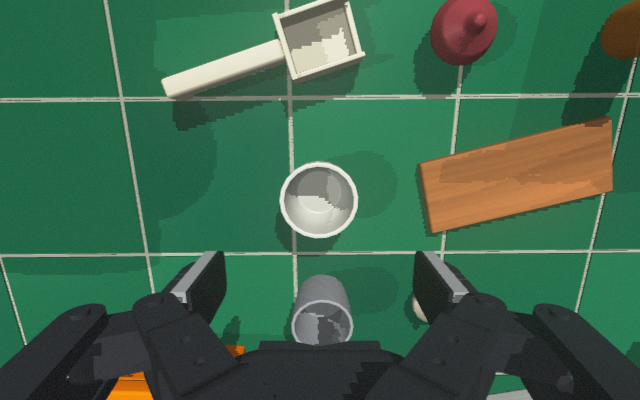

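The wrist view shows the bowl at (318,200), clear of everything, with the scoop above and the cup below (322,320).

```bash
python3 -m jog '{"grip":[8.5,8.5,8.5,8.5,6,5,5,5],"dp":[[-0.1,0,5],[-0.1,0,10],[-0.1,0,13.5],[-0.1,0,14.5],[-0.1,0,14.5],[-0.1,0,14.5],[-0.1,0,14.5],[-0.1,0,14.5]],"twist":[0,0,0,0,0,0,0,0]}' 40
```

```text
time_s: 5.0
ee_pos: [0.4767, -0.0103, 0.03]
tcp_rot: [2.229, 2.211, 0.003]
force: [-1.1, 0.4, 8.6]
gripper_width: 0.0646
```

```bash
python3 -m jog '{"grip":[5,5,5,5,5,5,5,5],"dp":[[0,0,-3],[0,0,-8],[3,0,-10],[8,-0.6,-10],[14,-1.4,-10],[20,-2.2,-10],[25.5,-3,-10],[30.5,-3,-10]],"twist":[0,0,0,0,0,0,0,0]}'
python3 - <<'E'
from h import *
circ('mat','wrist',.006,'w2.png');circ('bowl','wrist',.042+.103);print(tool([.446,.307,.13]))
E
```

```text
time_s: 6.0
ee_pos: [0.4481, 0.297, 0.1305]
tcp_rot: [2.228, 2.212, 0.004]
force: [1.7, -0.2, -1.3]
gripper_width: 0.065
mat wrist 0.79 [262. 131. 374. 218.] circ [0.4467 0.307 ] 0.0453 rect [0.4465 0.3184] [0.09  0.067] 0.2
bowl wrist 0.95 [234. 204. 402. 348.] circ [0.4486 0.3029] 0.0324 rect [0.4481 0.3063] [0.061 0.058] 3.7
[ 1.16 -0.25 -0.01]
```

View pics/w2.png

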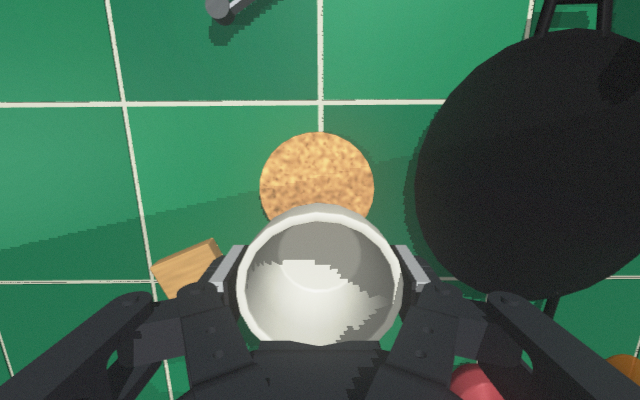

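```bash
python3 -m jog '{"grip":[5,5,5,5,5,5,7,8.5],"dp":[[1,-0.15,2],[1,-0.15,6],[1,-0.15,8.5],[1,-0.15,9.2],[1,-0.15,9.4],[1,-0.15,9.45],[1,-0.15,9.45],[1,-0.15,9.45]],"twist":[0,0,0,0,0,0,0,0]}'
```

```text
time_s: 7.2
ee_pos: [0.4476, 0.3054, 0.0357]
tcp_rot: [2.227, 2.212, 0.004]
force: [0.2, -0.7, 1.0]
gripper_width: 0.0844
```

```bash
python3 -m jog '{"grip":[8.5,8.5,8.5,8.5,8.5,8.5,8.5,8.5],"dp":[[0,0,0],[0,0,0],[0,0,-3],[0,0,-8],[0,0,-14],[-4,0,-17],[-4,0,-17],[-4,0,-17]],"twist":[0,0,0,0,0,0,0,0]}'
python3 - <<'E'
from h import *
circ('bowl','wrist',.048,'w3.png');circ('mat','wrist',.006);print(tool([.5055,-.343,.2]))
E
```

```text
time_s: 8.2
ee_pos: [0.4465, 0.2654, 0.2052]
tcp_rot: [2.228, 2.212, 0.003]
force: [0.7, -0.1, -0.1]
gripper_width: 0.085
bowl wrist 0.71 [282. 109. 359. 187.] circ [0.4479 0.3048] 0.0326 rect [0.4476 0.3047] [0.063 0.064] 27.6
mat wrist 0.67 [272.  98. 365. 186.] circ [0.4464 0.3061] 0.046 rect [0.4465 0.3068] [0.091 0.09 ] 11.2
[-60.83   6.29   0.52]
```

View pics/w3.png

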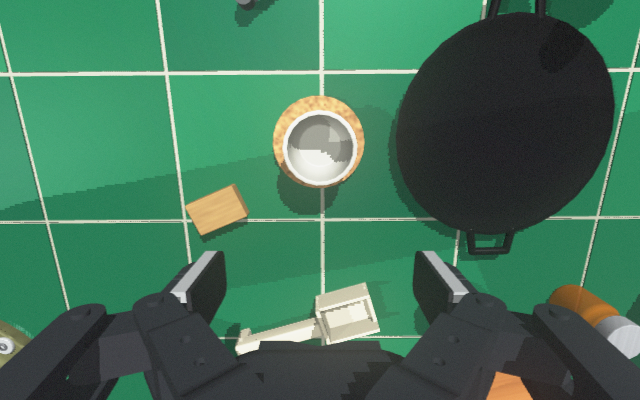

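Bowl stands upright at (320,148) on the mat (318,142), offset about 2 mm. Next, the lid.

```bash
python3 -m jog '{"grip":[4.5,4.5,4.5,4.5,4.5,4.5,4.5,4.5],"dp":[[-6,1,0],[-12,2,0],[-18,3,0],[-24,4,0],[-30,5,0],[-36,6,0],[-42,6.3,0],[-48,6.3,0]],"twist":[0,0,0,0,0,0,0,0]}'
python3 -m jog '{"grip":[4.5,4.5,4.5,4.5,4.5,4.5,4.5,4.5],"dp":[[-6,0,1],[-11,0,4],[-11,0,7],[-11,0,7],[-11,0,7],[-11,0,7],[-11,0,7],[-11,0,7]],"twist":[0,0,0,0,0,0,0,0]}'
python3 - <<'E'
from h import *
circ('lid','wrist',.004,'w4.png');print(tool([.5055,-.343,.03]))
E
```

```text
time_s: 9.4
ee_pos: [0.5064, -0.2164, 0.2045]
tcp_rot: [2.227, 2.214, 0.001]
force: [0.3, 0.2, 0.5]
gripper_width: 0.0452
time_s: 10.4
ee_pos: [0.5061, -0.3263, 0.135]
tcp_rot: [2.226, 2.214, 0.002]
force: [-0.5, 0.5, 0.8]
gripper_width: 0.0449
lid wrist 0.86 [272. 176. 364. 260.] circ [ 0.5055 -0.3429] 0.0376 rect [ 0.5056 -0.3432] [0.075 0.073] 57.6
[-1.67 -0.05 10.47]
```

View pics/w4.png

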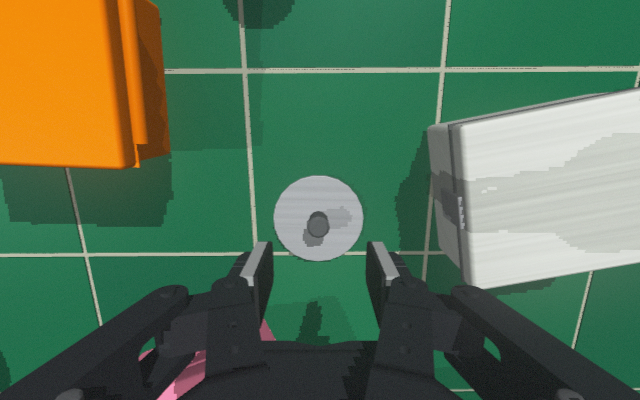

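```bash
python3 -m jog '{"grip":[4.5,4.5,4.5,4.5,2,1,1,1],"dp":[[-1.7,0,4],[-1.7,0,8],[-1.7,0,10],[-1.7,0,10.5],[-1.7,0,10.5],[-1.7,0,10.5],[-1.7,0,10.5],[-1.7,0,10.5]],"twist":[0,0,0,0,0,0,0,0]}' 40
```

```text
time_s: 11.5
ee_pos: [0.5067, -0.3437, 0.0313]
tcp_rot: [2.225, 2.213, 0.002]
force: [-0.6, 1.2, 7.2]
gripper_width: 0.0153
```

```bash
python3 -m jog '{"grip":[1,1,1,1,1,1,1,1],"dp":[[0,0,0],[0,0,-1],[0,0,-5],[0,0,-10],[4,-1,-14],[10,-2,-14],[16,-3,-14],[22,-4,-14]],"twist":[0,0,0,0,0,0,0,0]}'
python3 - <<'E'
from h import *
circ('lid','wrist',.13,'w5.png');print(tool([.4478,.3048,.15]))
E
```

```text
time_s: 12.5
ee_pos: [0.4668, -0.1215, 0.1716]
tcp_rot: [2.225, 2.212, 0.003]
force: [1.0, -0.5, -0.7]
gripper_width: 0.0157
lid wrist 0.97 [243. 178. 395. 313.] circ [ 0.4671 -0.1268] 0.0415 rect [ 0.4676 -0.1249] [0.078 0.08 ] 49.6
[42.4  -1.94  2.1 ]
```

View pics/w5.png

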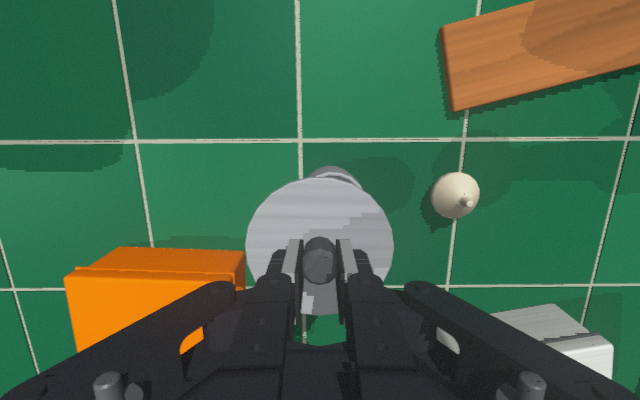

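```bash
python3 -m jog '{"grip":[1,1,1,1,1,1,1,1],"dp":[[5,-0.2,0],[11,-0.5,0],[17,-0.8,0],[23,-1,0],[29,-1.4,0],[35,-1.7,0],[40,-1.9,0],[42.3,-1.9,2]],"twist":[0,0,0,0,0,0,0,0]}'
python3 - <<'E'
from h import *
print(r.sense()['ee_pos']);circ('lid','top',.13); circ('lid','wrist',.124); circ('mat','top',.006);circ('bowl','top',.048);print(tool([.4478,.3048-.0007,.0793]))
E
```

```text
time_s: 13.6
ee_pos: [0.4486, 0.3064, 0.1524]
tcp_rot: [2.218, 2.219, 0.008]
force: [0.4, -0.7, -0.7]
gripper_width: 0.0154
[0.44855619 0.30637632 0.15241345]
lid wrist 0.9 [244. 179. 395. 314.] circ [0.4476 0.3068] 0.0373 rect [0.4485 0.3085] [0.071 0.073] 50.9
mat top 0.38 [298. 132. 325. 182.] circ [0.6595 0.0043] 0.0872 rect [0.6592 0.0041] [0.17  0.069] 13.5
bowl top 0.65 [344. 198. 363. 214.] circ [ 0.4761 -0.1236] 0.0276 rect [ 0.4761 -0.1236] [0.051 0.051] 89.3
[ 0.11 -0.13  7.25]
```

```bash
python3 -m jog '{"grip":[1,1,1,1,1,1,1,1],"dp":[[0.1,-0.1,2],[0.1,-0.1,4.5],[0.1,-0.1,6],[0.1,-0.1,6.5],[0.1,-0.1,6.8],[0.1,-0.1,6.9],[0.1,-0.1,7],[0.1,-0.1,7]],"twist":[0,0,0,0,0,0,0,0]}'
python3 - <<'E'
from h import *
cap('wrist','w6.png');circ('lid','wrist',.055);print(tool([.4478,.3041,.0793]),r.sense()['force'],r.sense()['ee_pos'])
E
```

```text
time_s: 15.0
ee_pos: [0.4481, 0.3041, 0.082]
tcp_rot: [2.222, 2.216, 0.005]
force: [-0.2, -0.2, -1.2]
gripper_width: 0.0154
lid wrist 0.75 [243. 177. 394. 313.] circ [0.4483 0.3052] 0.0376 rect [0.4491 0.307 ] [0.071 0.073] 50.7
[-0.   -0.03  0.26] [-0.51997781  0.13985276 -0.15707395] [0.44806959 0.30411898 0.08193392]
```

Aligned to within about 1 mm; lower the last 2.6 mm, release and back off.

```bash
python3 -m jog '{"grip":[1,1,1,1,3,5,5,5],"dp":[[0,0,0.15],[0,0,0.25],[0,0,0.27],[0,0,0.27],[0,0,0.27],[0,0,0.27],[0,0,-3],[0,0,-8]],"twist":[0,0,0,0,0,0,0,0]}'
python3 -m jog '{"grip":[8.5,8.5,8.5,8.5,8.5,8.5,8.5,8.5],"dp":[[-6,0,-2],[-12,0,-2],[-18,0,-2],[-24,0,-2],[-30,0,-2],[-36,1,-2],[-40,2,0],[-42.8,2.9,2]],"twist":[0,0,0,0,0,0,0,0]}'
python3 - <<'E'
from h import *
im,m=cap('top','t7.png'); circ('lid','top',.05);circ('mat','top',.006);circ('tin','top',.07)
circ('cup','wrist',.052,'w7.png');print(tool([.478,-.1236,.03]))
a=cv2.imread('pics/t7.png')[180:260,120:340];cv2.imwrite('pics/t7c.png',cv2.resize(a,None,fx=3,fy=3))
E
```

```text
time_s: 16.15
ee_pos: [0.4471, 0.3038, 0.1617]
tcp_rot: [2.222, 2.216, 0.0]
force: [-0.3, 0.3, 1.2]
gripper_width: 0.05
time_s: 17.15
ee_pos: [0.4751, -0.1263, 0.1422]
tcp_rot: [2.223, 2.214, 0.001]
force: [0.7, 0.1, 0.6]
gripper_width: 0.0851
lid top 0.66 [209. 209. 232. 230.] circ [0.448  0.3045] 0.0371 rect [0.4494 0.3044] [0.073 0.07 ] 89.3
mat top 0.74 [209. 211. 233. 234.] circ [0.4464 0.3052] 0.0447 rect [0.4334 0.2927] [0.05  0.089] 43.7
tin top 0.89 [448. 202. 500. 250.] circ [ 0.4111 -0.4919] 0.0825 rect [ 0.413  -0.4892] [0.134 0.125] 23.9
tin top 0.6 [384. 124. 431. 176.] circ [ 0.6569 -0.3007] 0.0866 rect [ 0.6583 -0.3008] [0.142 0.12 ] 10.5
tin top 0.59 [373. 233. 410. 277.] circ [ 0.3294 -0.2373] 0.0771 rect [ 0.3321 -0.2367] [0.095 0.135] 88.3
cup wrist 0.93 [280. 172. 363. 250.] circ [ 0.4782 -0.1211] 0.0303 rect [ 0.4769 -0.1223] [0.055 0.059] 28.7
[ 0.04  0.25 11.33]
```

View pics/w7.png

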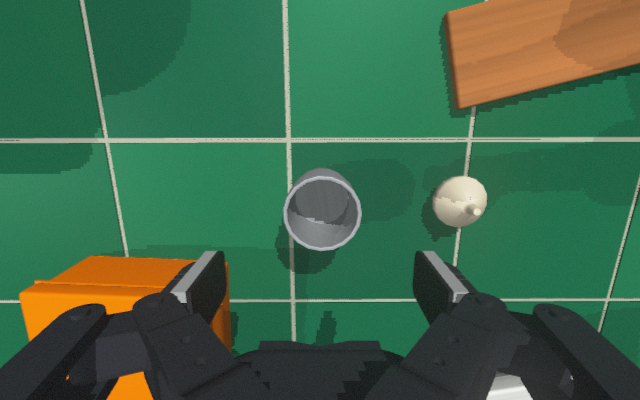

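View pics/t7c.png

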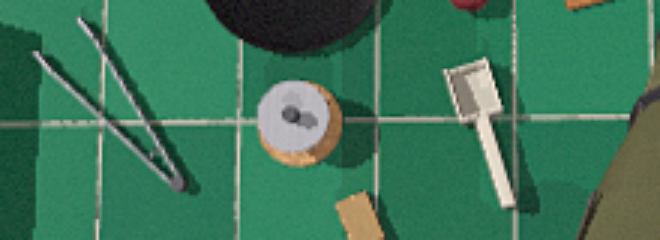

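Cup at (322,213) in the wrist view, with garlic at (460,200) well clear. Lid sits centred on the bowl, tong and scoop are untouched.

```bash
python3 - <<'E'
from h import *
m=r.camera_model('wrist');c=ray(m,322,213,.052);print(c,tool([c[0],c[1],.028]))
E
```

```text
[ 0.47754629 -0.12298776  0.052     ] [ 0.1   0.2  11.53]
```

```bash
python3 -m jog '{"grip":[8.5,8.5,8.5,8.5,6,4.5,4.5,4.5],"dp":[[0.1,0.2,4],[0.1,0.2,8],[0.1,0.2,11],[0.1,0.2,11.4],[0.1,0.2,11.4],[0.1,0.2,11.4],[0.1,0.2,11.4],[0.1,0.2,11.4]],"twist":[0,0,0,0,0,0,0,0]}' 40
python3 -m jog '{"grip":[4.5,4.5,4.5,4.5,4.5,4.5,4.5,4.5],"dp":[[0,0,0],[0,0,0],[0,0,-5],[0,0,-11],[0,0,-15],[-3,3,-15],[-7,7,-15],[-12,11,-15]],"twist":[0,0,0,0,0,0,0,0]}'
python3 - <<'E'
from h import *
circ('tin','wrist',.07,'w8.png');circ('cup','wrist',.05+.15);print(tool([.6575,-.3008,.15]),r.sense()['joint_positions'])
E
```

```text
time_s: 18.6
ee_pos: [0.4783, -0.1231, 0.031]
tcp_rot: [2.219, 2.215, 0.003]
force: [-1.8, 1.1, 6.8]
gripper_width: 0.0548
time_s: 19.6
ee_pos: [0.5875, -0.2425, 0.1824]
tcp_rot: [2.217, 2.216, 0.003]
force: [0.3, 1.0, -1.2]
gripper_width: 0.0548
tin wrist 0.89 [  0. 119. 121. 262.] circ [ 0.3849 -0.2344] 0.0728 rect [ 0.3859 -0.2339] [0.11  0.099] 87.2
tin wrist 0.8 [145. 356. 199. 399.] circ [ 0.4551 -0.4012] 0.0345 rect [ 0.462  -0.4066] [0.068 0.027] 52.5
tin wrist 0.65 [344. 191. 487. 341.] circ [ 0.6612 -0.2929] 0.0726 rect [ 0.675  -0.2881] [0.103 0.126] 17.8
cup wrist 0.73 [242. 206. 395. 347.] circ [ 0.5882 -0.2393] 0.0319 rect [ 0.5879 -0.2349] [0.055 0.055] 1.9
[-5.85  7.14  3.14] [-4.49194340e-01  5.45931062e-01  1.34590706e+00 -3.73877092e-04
  1.24491359e+00 -4.46612502e-01]
```

View pics/w8.png

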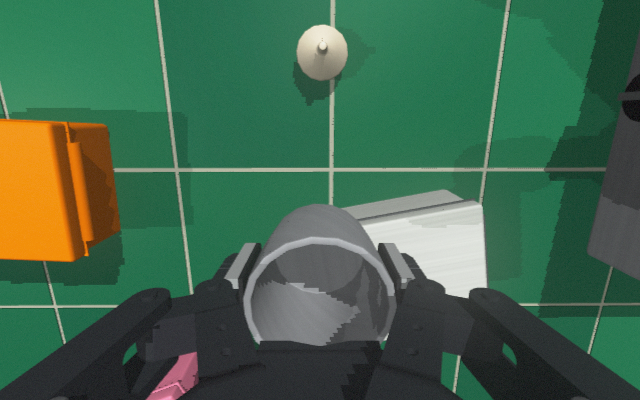

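```bash
python3 - <<'E'
from h import *
m=r.camera_model('side');print('side',ray(m,353.25/1.8+230,366.5/1.8+70,.07))
for c in[(372,315),(420,378),(333,418),(288,355)]: print(ray(m,c[0]/1.8+230,c[1]/1.8+70,.07).round(3)[:2])
im=cv2.imread('pics/side0.png')[225:320,370:480];im2=cv2.imread('pics/top0.png')[110:190,370:450]
a=cv2.resize(im,(440,380),interpolation=cv2.INTER_CUBIC);b=cv2.resize(im2,(380,380),interpolation=cv2.INTER_CUBIC)
cv2.imwrite('pics/tin.png',np.hstack([a,b[:, :340]]))
E
```

```text
side [ 0.65700131 -0.31447925  0.07      ]
[ 0.711 -0.248]
[ 0.731 -0.35 ]
[ 0.606 -0.374]
[ 0.582 -0.278]
```

View pics/tin.png

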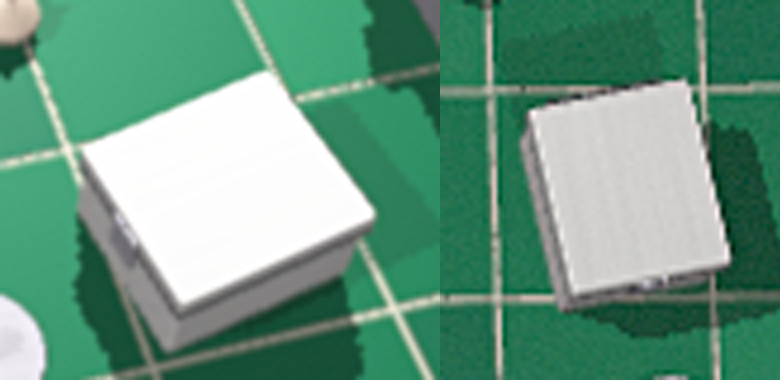

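```bash
python3 - <<'E'
from h import *
m=r.camera_model('side');C=np.array([(270,70),(375,215),(180,308),(82,150)])/4+[370,225]
P=np.array([ray(m,u,v,.07)[:2] for u,v in C]);print(P.round(3),P.mean(0))
m=r.camera_model('top');C=(np.array([(687,82),(730,262),(573,293),(530,113)])-[440,0])/4.75+[370,110]
P=np.array([ray(m,u,v,.07)[:2] for u,v in C]);print(P.round(3),P.mean(0));print(r.sense()['ee_pos'],tool([.655,-.3065,.101]))
E
```

```text
[[ 0.716 -0.242]
 [ 0.734 -0.348]
 [ 0.606 -0.374]
 [ 0.588 -0.267]] [ 0.66103157 -0.30738517]
[[ 0.73  -0.348]
 [ 0.606 -0.371]
 [ 0.587 -0.266]
 [ 0.71  -0.242]] [ 0.65842304 -0.30677322]
[ 0.58611664 -0.24200137  0.18092141] [-6.41  6.87  8.04]
```

```bash
python3 -m jog '{"grip":[4.5,4.5,4.5,4.5,4.5,4.5,4.5,4.5],"dp":[[-2,3,0],[-5,6,0],[-6.5,7.35,1],[-6.5,7.35,4],[-6.5,7.35,6],[-6.5,7.35,7],[-6.5,7.35,7],[-6.5,7.35,7]],"twist":[0,0,0,0,0,0,0,0]}'
python3 - <<'E'
from h import *
print(r.sense()['ee_pos'],tool([.6598,-.307,.101]),r.sense()['force'])
E
```

```text
time_s: 20.8
ee_pos: [0.6601, -0.3075, 0.1128]
tcp_rot: [2.22, 2.214, 0.003]
force: [0.4, -0.0, -1.1]
gripper_width: 0.0551
[ 0.66008578 -0.30745467  0.11278124] [ 0.05 -0.04  1.18] [ 0.44077058 -0.02685044 -1.13122682]
```

```bash
python3 -m jog '{"grip":[4.5,4.5,4.5,4.5,4.5,4.5,4.5,4.5],"dp":[[0,0,0.5],[0,0,0.8],[0,0,1],[0,0,1.1],[0,0,1.15],[0,0,1.2],[0,0,1.2],[0,0,1.2]],"twist":[0,0,0,0,0,0,0,0]}'
python3 -m jog '{"grip":[5.8,7,8.5,8.5,8.5,8.5,8.5,8.5],"dp":[[0,0,0],[0,0,0],[0,0,0],[0,0,-4],[0,0,-9],[5,0,-12],[9,-3,-12],[9,-3,-12]],"twist":[0,0,0,0,0,0,0,0]}'
python3 - <<'E'
from h import *
circ('cup','wrist',.122,'w9.png');circ('cup','top',.122);circ('scoop','top',.025);print(r.sense()['ee_pos'])
E
```

```text
time_s: 21.8
ee_pos: [0.6602, -0.3075, 0.1011]
tcp_rot: [2.219, 2.214, 0.003]
force: [-2.1, 1.1, 3.6]
gripper_width: 0.0553
time_s: 22.8
ee_pos: [0.6284, -0.2144, 0.2208]
tcp_rot: [2.218, 2.218, 0.002]
force: [-0.1, -0.0, 0.1]
gripper_width: 0.0846
cup wrist 0.72 [323. 268. 391. 343.] circ [ 0.6605 -0.2943] 0.0382 rect [ 0.6598 -0.2926] [0.069 0.056] 89.9
scoop top 0.79 [269. 198. 288. 235.] circ [0.4532 0.1099] 0.0555 rect [0.4527 0.1116] [0.11 0.05] 13.7
scoop top 0.16 [180. 135. 258. 198.] circ [0.6273 0.3109] 0.1247 rect [0.6231 0.3132] [0.201 0.203] 45.7
[ 0.6300425  -0.21793716  0.22036876]
```

View pics/w9.png

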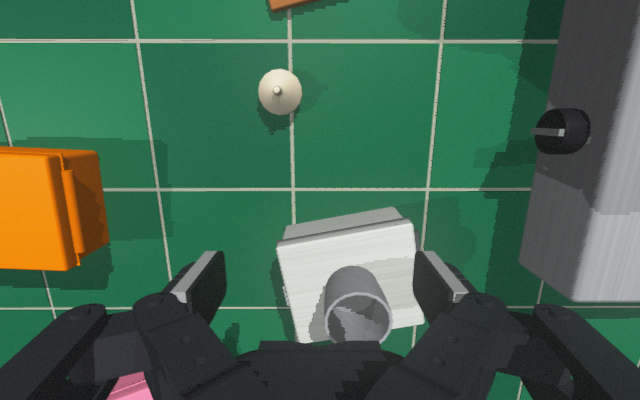

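Cup stands on the white tin's lid at (357,320). Now the scoop: go above the handle, with the jaws turned across it.

```bash
python3 -m jog '{"grip":[8.5,8.5,8.5,8.5,8.5,8.5,6,6],"dp":[[4,-2.5,0],[9,-5,0],[14,-8,0],[19,-11,0],[24,-15,0],[29,-18,0],[32,-20,1],[32,-20,3]],"twist":[9,19,29,39,49,59,68,74]}'
python3 - <<'E'
from h import *
circ('scoop','wrist',.025,'w10.png');circ('board','wrist',.01);s=r.sense();print(s['ee_pos'],R.from_rotvec(s['tcp_rot']).as_matrix().round(3))
E
```

```text
time_s: 24.1
ee_pos: [0.4311, 0.1041, 0.1885]
tcp_rot: [3.108, 0.428, 0.012]
force: [0.1, 0.0, 0.1]
gripper_width: 0.06
scoop wrist 0.67 [289. 110. 346. 277.] circ [0.4295 0.1041] 0.082 rect [0.4292 0.1016] [0.161 0.049] 17.8
board wrist 0.7 [452.   0. 547.  72.] circ [ 0.6023 -0.0101] 0.045 rect [ 0.601  -0.0099] [0.057 0.073] 15.8
[0.43184672 0.10228568 0.18837217] [[ 0.962  0.274  0.006]
 [ 0.274 -0.962 -0.004]
 [ 0.005  0.005 -1.   ]]
```

View pics/w10.png

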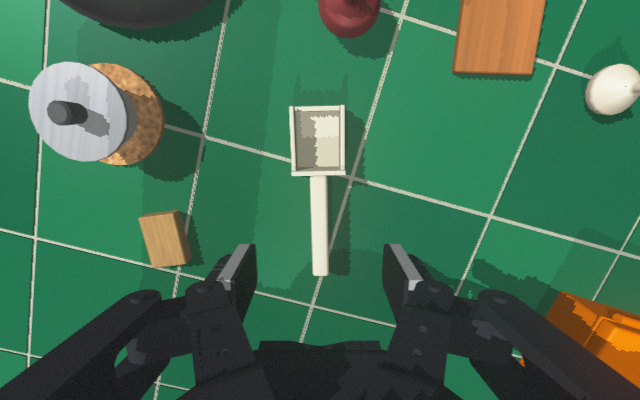

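```bash
python3 - <<'E'
from h import *
m=r.camera_model('wrist')
j=ray(m,318.5,176,.032)[:2];e=ray(m,320.5,272,.032)[:2];d=j-e
print('handle',j,e,np.linalg.norm(d),np.degrees(np.arctan2(d[1],d[0])))
# lip far rim (z~.014-.028) and back wall
b=ray(m,319,175,.028)[:2];print('back wall rim',b,'side L',ray(m,293,140,.028)[:2],'side R',ray(m,343,140,.028)[:2])
u=d/np.linalg.norm(d);g=j-u*.020;g2=e+u*.080;print('grasp',g,g2,tool([*((g+g2)/2),.026]))
E
```

```text
handle [0.44858737 0.105752  ] [0.35913006 0.07824934] 0.09358956479520154 17.089469946442307
back wall rim [0.44891669 0.10536706] side L [0.47241411 0.13570483] side R [0.48440702 0.09367035]
grasp [0.42947043 0.09987471] [0.43559782 0.10175851] [-0.05  0.08 16.24]
```

```bash
python3 -m jog '{"grip":[5,5,5,5,3,1,1,1],"dp":[[0,0.1,5],[0,0.1,10],[0,0.1,14],[0,0.1,15.8],[0,0.1,16.2],[0,0.1,16.2],[0,0.1,16.2],[0,0.1,16.2]],"twist":[-1,-1,-1,-1,-1,-1,-1,-1]}' 40
python3 -m jog '{"grip":[1,1,1,1,1,1,1,1],"dp":[[0,0,0],[0,0,-1],[0,0,-5],[0,0,-10],[0,0,-12],[0,0,-12],[0,0,-12],[0,0,-12]],"twist":[0,0,0,0,0,0,0,0]}'
python3 - <<'E'
from h import *
circ('scoop','wrist',.145,'w11.png');s=r.sense();t=R.from_rotvec(s['tcp_rot']).as_matrix();print(t.round(3),s['ee_pos'],tool([.6585,.002,.146]),np.degrees(np.arctan2(t[1,0],t[0,0])))
E
```

```text
time_s: 25.3
ee_pos: [0.4336, 0.1008, 0.0271]
tcp_rot: [3.103, 0.462, 0.011]
force: [-0.5, -1.0, 5.1]
gripper_width: 0.0152
time_s: 26.3
ee_pos: [0.4322, 0.1011, 0.1461]
tcp_rot: [3.103, 0.462, 0.008]
force: [0.2, 0.7, -0.7]
gripper_width: 0.0154
scoop wrist 0.88 [252.  89. 385. 349.] circ [0.4555 0.1072] 0.0572 rect [0.4533 0.1062] [0.109 0.05 ] 17.0
[[ 0.957  0.291  0.006]
 [ 0.291 -0.957 -0.004]
 [ 0.005  0.005 -1.   ]] [0.43240354 0.10113663 0.14637864] [18.74 16.07  0.21] 16.935815511737513
```

View pics/w11.png

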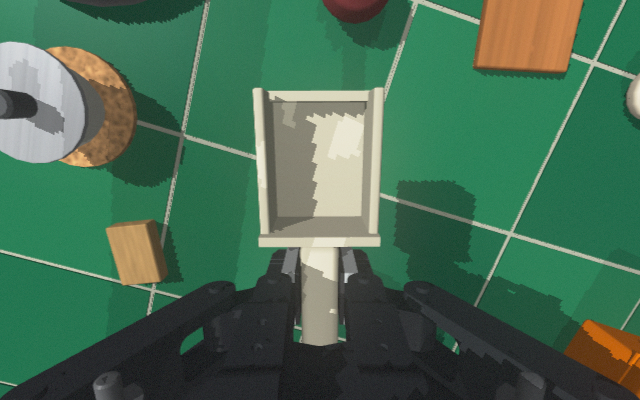

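```bash
python3 - <<'E'
from h import *
m=r.camera_model('wrist');s=r.sense();t=R.from_rotvec(s['tcp_rot']).as_matrix()
for u,v in[(319,241),(319,96),(256,241),(382,241)]: print(((ray(m,u,v,.028+.119)-s['ee_pos'])@t)[:2].round(4))
circ('board','top',.01);circ('board','side',.01)
E
```

```text
[0.0179 0.0011]
[0.0735 0.001 ]
[ 0.0179 -0.0244]
[0.0178 0.0265]
board side 0.65 [350. 172. 410. 210.] circ [0.656  0.0038] 0.0895 rect [6.569e-01 6.000e-04] [0.172 0.076] 14.2
```

```bash
python3 -m jog '{"grip":[1,1,1,1,1,1,1,1],"dp":[[3,3,0],[7,6,0],[11,9.5,0],[15,13,0],[18.7,16.1,0],[18.7,16.1,1],[18.7,16.1,4],[18.7,16.1,4]],"twist":[1,2,2,2,2,2,2,2]}'
python3 - <<'E'
from h import *
cap('wrist','w12.png');s=r.sense();t=R.from_rotvec(s['tcp_rot']).as_matrix();print(s['ee_pos'],tool([.6585,.002,.037]),np.degrees(np.arctan2(t[1,0],t[0,0])))
E
```

```text
time_s: 27.6
ee_pos: [0.657, 0.0019, 0.1062]
tcp_rot: [3.112, 0.408, 0.002]
force: [-0.6, 0.8, -0.1]
gripper_width: 0.0152
[0.65789418 0.001853   0.1082396 ] [ 0.04 -0.03  7.12] 14.956837055266725
```

View pics/w12.png

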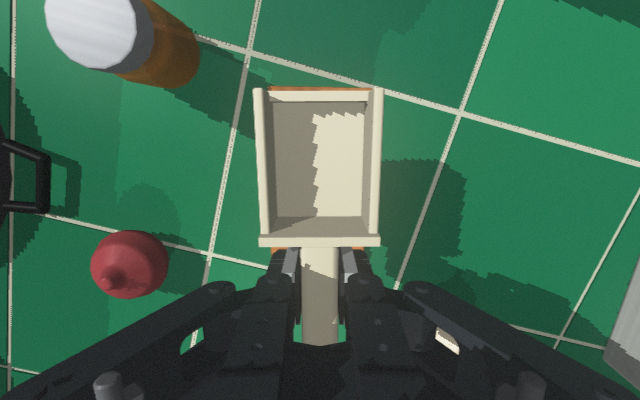

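```bash
python3 -m jog '{"grip":[1,1,1,1,1,1,1,1],"dp":[[0.2,-0.1,3],[0.2,-0.1,5],[0.2,-0.1,6],[0.2,-0.1,6.6],[0.2,-0.1,6.9],[0.2,-0.1,7.05],[0.2,-0.1,7.1],[0.2,-0.1,7.1]],"twist":[0,0,0,0,0,0,0,0]}'
python3 -m jog '{"grip":[1,1,3,5,5,5,5,5],"dp":[[0,0,0],[0,0,0],[0,0,0],[0,0,0],[0,0,-3],[0,0,-8],[0,0,-14],[0,0,-18]],"twist":[0,0,0,0,0,0,0,0]}'
python3 -m jog '{"grip":[5,5,5,5,5,5,5,5],"dp":[[-4,0,0],[-8,0,0],[-12,0,0],[-16,0,0],[-18,0,0],[-18,0,0],[-18,0,0],[-18,0,0]],"twist":[0,0,0,0,0,0,0,0]}'
python3 - <<'E'
from h import *
circ('scoop','wrist',.03,'w13.png');circ('board','wrist',.01);cap('top','t13.png');cap('side','s13.png')
a=cv2.imread('pics/t13.png')[120:250,120:450];b=cv2.imread('pics/s13.png')[70:330,240:480]
cv2.imwrite('pics/a.png',cv2.resize(a,None,fx=2.4,fy=2.4));cv2.imwrite('pics/b.png',cv2.resize(b,None,fx=2.3,fy=2.3))
for q,z in(('cup',.1),('lid',.05)): circ(q,'side',z);circ(q,'top',z)
E
```

```text
time_s: 28.65
ee_pos: [0.66, 0.0031, 0.0375]
tcp_rot: [3.111, 0.408, 0.007]
force: [-0.2, 0.4, -1.7]
gripper_width: 0.0151
time_s: 29.65
ee_pos: [0.6594, 0.0037, 0.2208]
tcp_rot: [3.11, 0.408, 0.012]
force: [-0.1, -0.3, -0.3]
gripper_width: 0.05
time_s: 30.65
ee_pos: [0.486, -0.0426, 0.2194]
tcp_rot: [3.11, 0.409, 0.012]
force: [-0.4, -0.6, 0.0]
gripper_width: 0.0499
scoop wrist 0.96 [308.   3. 333.  90.] circ [ 0.6132 -0.0115] 0.0363 rect [ 0.6129 -0.0113] [0.071 0.018] 16.5
board wrist 0.82 [278.   0. 356.  92.] circ [ 0.6156 -0.0098] 0.052 rect [ 0.6142 -0.0097] [0.08 0.07] 15.0
cup side 0.78 [416. 246. 441. 281.] circ [ 0.6591 -0.3061] 0.0412 rect [ 0.6596 -0.3065] [0.082 0.054] 51.2
cup top 0.7 [402. 136. 422. 154.] circ [ 0.662  -0.3066] 0.0344 rect [ 0.662  -0.3065] [0.055 0.068] 44.2
lid side 0.86 [279. 119. 302. 134.] circ [0.4491 0.3087] 0.0398 rect [0.4492 0.3094] [0.074 0.077] 75.4
lid top 0.82 [208. 209. 231. 233.] circ [0.4508 0.3051] 0.0393 rect [0.4494 0.3046] [0.073 0.07 ] 89.3
```

View pics/w13.png

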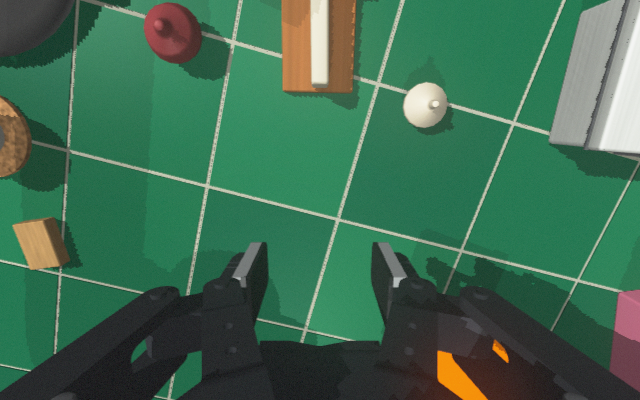

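The wrist view shows the handle end at (320,85), in the middle of the board (x 282–355). I've reached the picture limit, so the last check is by numbers.

```bash
python3 - <<'E'
from h import *
for c in('top','side'):
    for q,z in(('scoop',.03),('tong',.008),('board',.01),('tin',.07),('mat',.006)): circ(q,c,z)
print(r.sense()['time_s'])
E
```

```text
tong top 0.63 [164. 217. 182. 244.] circ [0.4156 0.4532] 0.0429 rect [0.4108 0.4601] [0.085 0.026] 34.5
board top 0.88 [300. 139. 321. 168.] circ [0.6801 0.0076] 0.0642 rect [0.6794 0.0073] [0.115 0.069] 13.2
tin top 0.76 [386. 127. 429. 176.] circ [ 0.6553 -0.3006] 0.088 rect [ 0.6598 -0.3015] [0.148 0.124] 9.5
tin top 0.76 [366. 233. 409. 277.] circ [ 0.3292 -0.2293] 0.0835 rect [ 0.3308 -0.2277] [0.113 0.138] 87.7
tin top 0.62 [447. 199. 502. 253.] circ [ 0.4095 -0.4915] 0.086 rect [ 0.4123 -0.4901] [0.142 0.127] 23.2
mat top 0.63 [209. 209. 235. 236.] circ [0.4445 0.3044] 0.0437 rect [0.4326 0.2935] [0.05  0.086] 43.7
scoop side 0.8 [355. 172. 409. 203.] circ [0.6556 0.005 ] 0.0854 rect [0.6561 0.0008] [0.167 0.066] 14.9
tong side 0.65 [263.  97. 285. 119.] circ [0.4204 0.4587] 0.0544 rect [0.4154 0.4636] [0.107 0.045] 45.0
board side 0.72 [350. 183. 408. 210.] circ [ 0.656 -0.003] 0.0885 rect [ 0.6559 -0.0008] [0.169 0.072] 13.0
tin side 0.95 [301. 341. 388. 400.] circ [ 0.4115 -0.4984] 0.0833 rect [ 0.4134 -0.5022] [0.138 0.117] 22.9
tin side 0.81 [249. 248. 312. 314.] circ [ 0.3272 -0.243 ] 0.0898 rect [ 0.3293 -0.2453] [0.141 0.14 ] 87.0
tin side 0.75 [391. 240. 464. 312.] circ [ 0.6519 -0.318 ] 0.0971 rect [ 0.6524 -0.3176] [0.153 0.131] 10.1
mat side 0.8 [277. 130. 304. 146.] circ [0.4461 0.3045] 0.0446 rect [0.4442 0.2949] [0.069 0.085] 83.3
32.35
```

```bash
python3 -c "
from bench import r
print(r.close_job())"
```

```text
the job is handed in; nothing more can be done
None
```

I did all four placements in the order asked and handed the job in at about 32 s of the 109 s, with the gripper open and touching nothing.

Last checks:
- **Bowl on mat:** it stands upright, about 2 mm off the mat's centre, and was carried level throughout.
- **Lid on bowl:** measured from above, it is centred on the bowl to about 1 mm right after release. The two cameras later differed by up to about 4 mm, which is in line with how rough those distant views are.
- **Cup on tin:** it stands upright within about 2 mm of the tin lid's centre, going by the tin's corners in two views. The network's own tin outlines put that centre up to 11 mm away, but they include the tin's sides, so I trusted the corners.
- **Scoop on board:** it lies the right way up, open end away from the robot, centred within about 3 mm and turned about 15°. My readings of the board's own angle ranged from 13° to 15°.
- **Tong:** the arm never went near it. The last network readings showed only part of it, so they don't confirm its exact position.

Checks that failed: the last top-camera search did not find the scoop, so its final position comes from the side and wrist cameras. I had also reached the picture limit, so I never viewed the final side and top pictures.

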